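Trim the cavity filter back onto its mark

TASK

Take the square-handled plastic tuning tool out of the stand and, with its flat blade in the slot, gently turn the brass tuning slug beside the two shield cans of the leaning filter unit, under the lamp bar, until its pointer lines up with the raised index mark uphill of it. Then draw the tool straight out and put it back in its hole of the stand, seated on its collar, and let go. Leave the other slug as it is, and everything else where it stands.

Things in the scene. Friction and masses are not known exactly. Their poses are not given: they have to be found in the camera images.
- filter: Filter unit, fixed to the bench: aluminium box 110 x 160 x 40 mm on a dark steel cradle. Origin on the bench under the centre of its lid. At yaw 0 the lid's low edge is towards -x (the robot), the high edge towards +x: the lid's normal leans 30 degrees (0.5236 rad) from vertical towards body -x. On the lid sit two equal brass slugs with dials 36 mm across, at y = +32 and -32 mm.
- slug_slot (a point): The slug to be set, beside the cans: on its axis, at its slot's floor. z is its axis, out of the lid (30 degrees from vertical); x runs along the slot towards the pointer, a small dark rib on the dial; turns with the slug. Slot 18 mm long, open at the ends, 3.6 mm wide, 7.2 mm deep, the top 2.7 mm flared to 9 mm wide; solid floor. Dial face 1 mm below the floor.
- slug (a joint): Turn of that slug in rad: 0 = pointer on its index mark (pointing uphill); positive = anticlockwise seen from outside along the axis. It starts 0.6 to 1.3 rad anticlockwise of the mark. End stops at +-1.8 rad. Stiff to turn by friction (0.025 N m), stays where it is left, no spring.
- slug2_slot (a point): The same point of the other, equal slug, 64 mm from the first and away from the cans. It is already on its mark; leave it.
- slug2 (a joint): Turn of the other slug in rad, as for slug; starts at 0.
- stand: Black tool stand fixed to the bench, 56 x 130 mm (x, y), top plate 70 to 80 mm up, open at front and back below it. Origin on the bench at its centre. Two round through holes of 20 mm diameter, 64 mm apart along y, each with a hand tool hanging in it.
- hole_a (a point): Centre of the stand's -y hole, at the plate's top face (80 mm up).
- hole_b (a point): Centre of the stand's +y hole, at the plate's top face (80 mm up).
- tuner: Plastic tuning tool, 45 g (+-40 %), 137 mm long, hanging blade down by its collar in a stand hole, tip 18 mm above the bench. Origin at the blade's tip centre; z up the tool, x along the blade's width. Blade 12 mm wide (x), 2 mm thick (y), 9 mm long; shaft 8 mm diameter to z = 62; collar 30 mm diameter, z = 62 to 67; square handle 16 x 16 mm, faces square to x and y, z = 67 to 137.
- tuner_grip (a point): Middle of the tuning tool's square handle, 102 mm above its tip; axes as tuner.
- pick: The other hand tool in the stand, a steel pick with a round bulging handle (20 mm across, 50 mm tall; its top is 117 mm above its tip, 20 mm lower than the tuning tool's). Same collar and shaft. Origin at its tip. Leave it.
- spare: Spare filter unit lying flat on the bench, loose: aluminium box 100 x 120 x 35 mm with two small brass discs on top (38 mm overall). Origin under its centre. Leave it.
- spray: Spray can, 60 mm across and 185 mm tall, standing loose. Origin at the centre of its foot. Leave it.
- jar: Amber jar, 56 mm across and 70 mm tall, standing loose. Origin at the centre of its foot. Leave it.
- lid_centre (a point): Centre of the filter's lid, 105 mm above the bench, axes as filter. Uphill of each slug (towards the lid's high edge) a dark index rib, 16 mm long and 4 mm high, is raised on the lid, its middle 31 mm from the slug's axis.
- lamp (a point): Centre of a black lamp bar fixed to the filter unit, overhanging the lid: 36 x 130 x 22 mm (x, y, z), level, 262 mm above the bench, 65 mm to +x of the lid's centre, on a round steel post 12 mm thick at x = 86 mm, y = 0. It stands in the way of a gripper held upright over a slug; axes as filter. Not to be bumped.
- can_low (a point): The top centre of the lower of two round aluminium shield cans near the lid's +y edge, 24 mm across, standing 40 mm tall along the lid's normal, 32 mm to the side of the nearer slug and 22 mm downhill of the slug line; axes as filter.
- can_high (a point): The top centre of the upper of two round aluminium shield cans near the lid's +y edge, 24 mm across, standing 40 mm tall along the lid's normal, 32 mm to the side of the nearer slug and 26 mm uphill of the slug line; axes as filter.
Mind the look-alikes: they are no part of the job. Of the things that look like the stand, the largest one is meant. Leave any pink look-alike of the tuner alone.

How it is judged:
By the outcome, as a careful person would: the job done as asked, in the order asked, and still so for the second after the job is handed in, with the robot touching nothing.
It also fails if it takes over 59 s, if anything falls off the work surface, if the arm or the gripper's body presses on something with over 40 N, if the wrist force passes 120 N, or if a joint passes its speed limit or range.

ROBOT

A 6-joint arm with a two-finger parallel gripper is mounted at the origin on the work surface. World frame = base frame: x ahead of the robot, y to its left, z up, the work surface at z = 0. Lengths are in m, angles in rad, forces in N, time in s.
With the tool pointing down it reaches from about 0.3 to 0.875 m from the base axis. Payload 6.4 kg.
Tool frame: the origin (TCP) lies between the finger pads; the fingertips stand 19 mm ahead of it and the grasp point (between the pads) is the TCP (ctrl.tips_ahead is the z of the fingertips in the tool frame, in m); z points along the fingers, y is the line along which they close (so a half turn about z gives the same grasp; the last joint's range is limited). The gripper opens to 85 mm and grips with 20 to 120 N. Pads are 22 mm wide; open, the fingers measure 114 mm over their backs; the gripper's body (76 mm by 85 mm) begins 54 mm behind the grasp point. The pads swing forward as they close: fully open they stand 13 mm farther back than shut.
Start: joints at [-1.457, 0.181, 1.607, -0, 1.354, -0.206], TCP at [0.181, -0.546, 0.25] pointing down, gripper open.
Joint ranges: [-2.99, 2.99], [-0.89, 2.07], [0.3, 2.58], [-1.14, 4.28], [0, 2.63], [-3.12, 3.12]. Speed limits (rad/s): [2.57, 2.57, 3.01, 3.14, 3.14, 3.14].

INTERFACE

Orientations are given as a unit quaternion [w, x, y, z].
In Python, from bench import readout, vision, ctrl gives the robot as it stands.
- The arm moves only by the tool play_rows, never from a script. Its arguments are lists of equal length, an entry for each row: "xyz": the shift along the tool's x, y, z in mm, a list of three; "rot": the turn, a rotation vector about the tool's x, y, z in rad, a list of three; "grip": the opening, from 0 (shut) to 1 (fully open). In form: {"xyz": [[x, y, z], ...], "rot": [[rx, ry, rz], ...], "grip": [grip, ...]}. A call has exactly 10 rows; each row is the pose to reach, as a shift and turn from the pose commanded when the call began, along the tool's axes at that moment; what a row does not reach only later rows make up. A row lasts 1/8 s, in which the tool goes at most 62.5 mm and 10.7 degrees, less where a joint would pass 70% of its speed; a pose out of reach is approached as far as the arm can. A call with a gripper value outside its range is refused whole. The fingers move at their own pace and stop on an object; the grip force is fixed at half the most. Time passes only in rows, so rows that repeat a pose let the fingers close, or fill a call up. It gives the time, the measured TCP pose, the force, the opening and the grip force at its end, in the units of the state.
- readout.get_obs(): the state, without advancing time (a new reading comes with each control period).
- vision.camera(name): name is "scene" or "top" or "wrist"; returns a dict with "color" (384x512x3 uint8, red, green, blue), "depth" (384x512 float32, m along the optical axis (not along the pixel's ray), 0 where there is no reading), "camera_matrix" (3x3 intrinsics, pixels), "extrinsics" (4x4, takes a point from camera to world coordinates); the wrist camera has in their place "hand_eye" (4x4, takes a point from camera to tool coordinates, whose origin is the TCP and whose axes are the flange's). Camera axes: x right, y down, z forward; pixel columns grow to the right and rows downward; lengths in m; the calibration is good to about 2 mm. A picture is of the moment at which its call begins: read the wrist's pose just before it.
- ctrl.hand_in(): hands the job in; it is judged then, once.
The state is a dict: "time_s": time; "q": joint angles; "dq": joint speeds; "joint_efforts": joint torques, N m; "eef_pos": TCP position; "eef_rot": TCP orientation; "wrist_force": force on the tool from outside, world axes, zero at the start; "torque": the same for the moment, N m; "opening": opening from 0.0 (shut) to 1.0 (fully open); "grasp_force": force on a finger pad.
Only numpy, scipy, OpenCV 4.12 (cv2) and the standard library are available. Lean on these libraries where they do the work, as an engineer would, in place of code of your own. Each camera call takes 0.05 s, during which the arm holds its last target. There are 200 camera calls.

## Working session

There is one attempt and no reset: what is moved stays moved. The work goes in short steps, Python scripts to look and compute and a tool call to move; the robot and the scene stay as the last step left them, time stands still between calls to the robot, and variables do not carry over. Pictures are saved under pics/ and viewed, at most 10 in all, crops included, and the job is handed in when it is done.

Besides the shell and the picture viewer there is one more tool, called after "Call:" as name(argument=value, ...), one argument or row to a line, values as JSON. play_rows: Moves the arm, as the interface text tells. Its arguments: {"type":"object","properties":{"xyz":{"type":"array","items":{"type":"array","items":{"type":"number"}}},"rot":{"type":"array","items":{"type":"array","items":{"type":"number"}}},"grip":{"type":"array","items":{"type":"number"}}},"required":["xyz","rot","grip"]}

```bash
mkdir -p pics; ls
python3 - <<'E'
from bench import readout, vision, ctrl
import cv2, numpy as np
o=readout.get_obs(); print(o['time_s'],o['eef_pos'],o['eef_rot'],ctrl.tips_ahead)
ims=[]
for n in ['scene','top']:
    c=vision.camera(n); np.savez(f'{n}.npz',**c); ims.append(c['color'])
    print(n,c['camera_matrix'],c['extrinsics'])
    cv2.imwrite(f'pics/{n}.png',cv2.resize(c['color'][:,:,::-1],(800,600),interpolation=cv2.INTER_CUBIC))
E
```

```text
pics
0.0 [ 0.1807157  -0.54531385  0.24939586] [-8.70801053e-04  9.87241547e-01  1.59227409e-01  3.27154508e-05] 0.019
scene [[457.12095897   0.         265.50641624]
 [  0.         457.12095897 190.4380923 ]
 [  0.           0.           1.        ]] [[-0.60659195  0.63294055 -0.48107429  1.07830632]
 [ 0.79501026  0.48124482 -0.36927241  0.39659651]
 [-0.00221297 -0.60645667 -0.79511346  1.02407755]
 [ 0.          0.          0.          1.        ]]
top [[354.11505961   0.         253.57535981]
 [  0.         354.11505961 188.88852709]
 [  0.           0.           1.        ]] [[-0.00829461 -0.99494866  0.10004177  0.45058582]
 [-0.99984039  0.00983514  0.0149155   0.02092062]
 [-0.01582408 -0.09990208 -0.99487143  1.13607313]
 [ 0.          0.          0.          1.        ]]
```

View pics/scene.png

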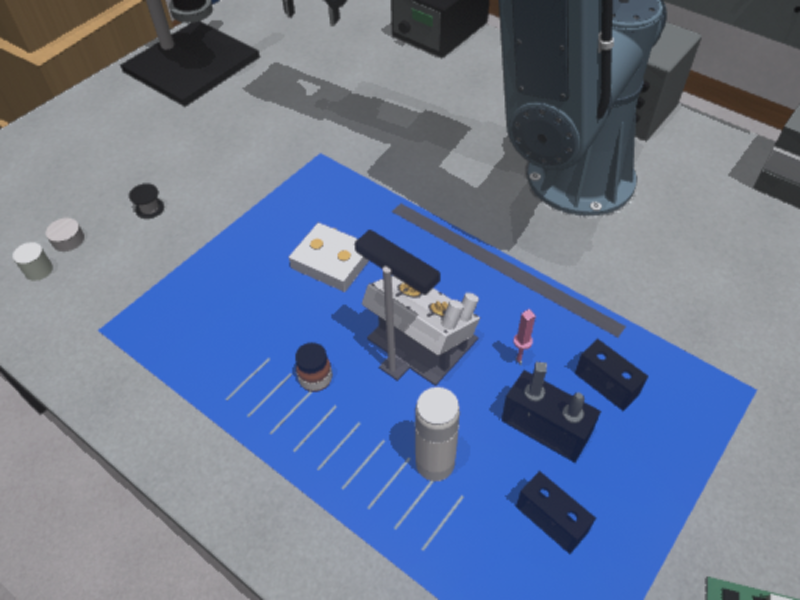

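View pics/top.png

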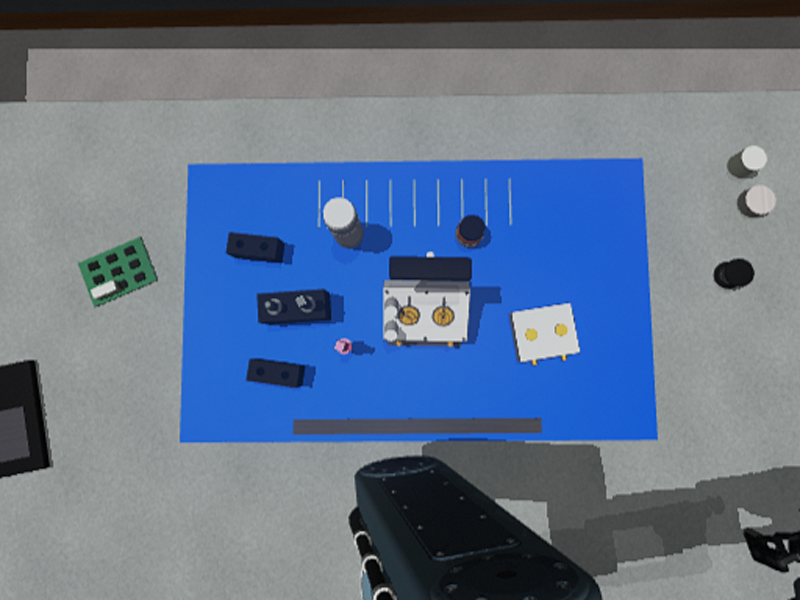

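The scene view shows the largest stand at about (550,410) holding two tools, with the tall one at (540,375). The pink look-alike is at (525,330). In the top view the tuner is at (303,302) in the stand's -y hole and the pick at (272,307). The target slug is the left dial at (409,316), beside the cans at (391,310–330).

```bash
cat > h.py <<'E'
import numpy as np, cv2
from scipy.spatial.transform import Rotation as R
def Rq(q): return R.from_quat([q[1],q[2],q[3],q[0]])
def pts(c,E):
    K=c['camera_matrix'];d=c['depth'];v,u=np.indices(d.shape)
    P=np.stack([(u-K[0,2])/K[0,0]*d,(v-K[1,2])/K[1,1]*d,d],-1)
    return P@E[:3,:3].T+E[:3,3]
def ray(c,E,uv):
    K=c['camera_matrix'];d=np.array([(uv[0]-K[0,2])/K[0,0],(uv[1]-K[1,2])/K[1,1],1]);return E[:3,3],E[:3,:3]@d
def onz(c,E,uv,z):
    o,d=ray(c,E,uv);return o+d*(z-o[2])/d[2]
def onplane(c,E,uv,p,n):
    o,d=ray(c,E,uv);return o+d*((p-o)@n)/(d@n)
E
python3 - <<'E'
import numpy as np,cv2
from h import *
for n in ['top','scene']:
    c=dict(np.load(n+'.npz'));P=pts(c,c['extrinsics']);col=c['color'].astype(int)
    x,y,z=P[...,0],P[...,1],P[...,2]
    # stand top
    dark=(col.max(-1)<60)
    m=dark&(abs(z-.08)<.012)&(x>.3)&(x<.75)&(y>.05)&(y<.45)
    nn,l,st,ce=cv2.connectedComponentsWithStats(m.astype(np.uint8))
    for i in range(1,nn):
        if st[i,4]>60:
            q=P[l==i][:,:2].astype(np.float32); r=cv2.minAreaRect(q); print(n,'stand',st[i,4],r,np.median(z[l==i]))
    for zz,nm in ((.155,'tuner'),(.135,'pick')):
        m=(abs(z-zz)<.006)&(x>.35)&(x<.65)&(y>.1)&(y<.4); print(n,nm,m.sum(),np.median(P[m],0) if m.sum() else'')
    m=(z>.24)&(z<.285)&dark&(y<.2)&(y>-.25)&(x>.35)&(x<.8)
    print(n,'lamp',m.sum(),cv2.minAreaRect(P[m][:,:2].astype(np.float32)),np.median(z[m]))
    hsv=cv2.cvtColor(c['color'],cv2.COLOR_RGB2HSV)
    m=(hsv[...,0]>12)&(hsv[...,0]<28)&(hsv[...,1]>110)&(z>.07)&(z<.14)
    nn,l,st,ce=cv2.connectedComponentsWithStats(m.astype(np.uint8))
    for i in range(1,nn):
        if st[i,4]>20: print(n,'brass',st[i],np.median(P[l==i],0))
    # lid plane
    m=(col.min(-1)>120)&(z>.07)&(z<.14)&(abs(x-.5)<.1)&(y<.2)&(y>-.15)
    q=P[m];A=np.c_[q[:,:2],np.ones(len(q))];k=None
    for _ in range(6):
        k=np.linalg.lstsq(A,q[:,2],rcond=None)[0];e=abs(q[:,2]-A@k);q=q[e<2*np.median(e)+.001];A=np.c_[q[:,:2],np.ones(len(q))]
    nv=np.r_[-k[:2],1];nv/=np.linalg.norm(nv);print(n,'lid n',nv,'lean',np.degrees(np.arccos(nv[2])),'yaw',np.degrees(np.arctan2(-nv[1],-nv[0])),len(q),q.mean(0))
E
```

```text
top tuner 33 [0.54227891 0.20750714 0.15466453]
top pick 65 [0.46970801 0.14803948 0.13586989]
top lamp 536 ((0.580263078212738, -0.020449168980121613), (0.12575386464595795, 0.03283189609646797), 89.12165832519531) 0.27295712458464555
top brass [256 197  12  11  91] [0.51502813 0.01225814 0.11163265]
top brass [278 197  12  11  97] [ 0.51430196 -0.04881761  0.11143611]
top lid n [-0.49477254  0.00896106  0.86897631] lean 29.660102557696693 yaw -1.037597325698419 1058 [ 0.51992014 -0.02788723  0.10665531]
scene stand 127 ((0.5677866339683533, 0.2458970993757248), (0.0073932865634560585, 0.12540049850940704), 3.6942508220672607) 0.0759045791201225
scene tuner 56 [0.54417197 0.21047902 0.15454382]
scene pick 113 [0.53574288 0.20605412 0.13511791]
scene lamp 159 ((0.5992372632026672, -0.0018934942781925201), (0.027900882065296173, 0.10945552587509155), 13.708667755126953) 0.26708477771973527
scene lid n [-0.25600492  0.0058152   0.96665799] lean 14.83705396476671 yaw -1.3012606378100904 718 [0.5461108  0.00584567 0.11999186]
```

```bash
cat >> h.py <<'E'
def togo(pos,rotm):
    "shift (mm) and rotvec in the present tool frame to reach world pose"
    from bench import readout
    o=readout.get_obs();A=Rq(o['eef_rot'])
    return np.round(1000*A.inv().apply(np.array(pos)-o['eef_pos']),1),np.round((A.inv()*rotm).as_rotvec(),3)
def pose(x,z):
    "tool rotation from x and z directions"
    z=np.array(z,float);z/=np.linalg.norm(z);x=np.array(x,float);x-=z*(x@z);x/=np.linalg.norm(x)
    return R.from_matrix(np.c_[x,np.cross(z,x),z])
E
python3 - <<'E'
from h import *
from bench import vision,readout
c=vision.camera('wrist');print(c['hand_eye'],c['camera_matrix'])
a=.32
print(togo([.50,.20,.40],pose([np.cos(a),np.sin(a),0],[0,0,-1])))
E
```

```text
[[-5.52038867e-05 -9.60614541e-01 -2.77884329e-01  7.11192876e-02]
 [ 9.99999780e-01  1.30773141e-04 -6.50725630e-04  2.62671058e-04]
 [ 6.61436309e-04 -2.77884304e-01  9.60614322e-01 -1.24241837e-01]
 [ 0.00000000e+00  0.00000000e+00  0.00000000e+00  1.00000000e+00]] [[298.40266633   0.         255.83262664]
 [  0.         298.40266633 191.13877054]
 [  0.           0.           1.        ]]
(array([ 537.5, -607.5, -149.5]), array([-0.001, -0.   , -0.   ]))
```

Call:
play_rows(
  xyz=[
    [54,-61,-60],
    [108,-122,-120],
    [161,-182,-120],
    [215,-243,-120],
    [269,-304,-120],
    [323,-364,-120],
    [376,-425,-120],
    [430,-486,-110],
    [484,-547,-90],
    [537,-607,-70],
  ],
  rot=[
    [0,0,0],
    [0,0,0],
    [0,0,0],
    [0,0,0],
    [0,0,0],
    [0,0,0],
    [0,0,0],
    [0,0,0],
    [0,0,0],
    [0,0,0],
  ],
  grip=[1,1,1,1,1,1,1,1,1,1],
)

```text
time_s: 1.4
eef_pos: [0.4157, 0.0037, 0.3498]
eef_rot: [0.0, 0.987, 0.159, 0.001]
wrist_force: [1.5, -1.1, 0.0]
opening: 1.002
grasp_force: 0.0
```

```bash
cat >> h.py <<'E'
def wrist(name):
    from bench import readout,vision
    o=readout.get_obs();c=vision.camera('wrist')
    T=np.eye(4);T[:3,:3]=Rq(o['eef_rot']).as_matrix();T[:3,3]=o['eef_pos']
    c['E']=T@c['hand_eye'];np.savez(name+'.npz',**c)
    cv2.imwrite(f'pics/{name}.png',cv2.resize(c['color'][:,:,::-1],(800,600),interpolation=cv2.INTER_CUBIC))
    print(o['time_s'],o['eef_pos'],o['eef_rot'],o['q']);return c
E
python3 -c "
from h import *
wrist('w1')"
```

```text
1.4 [0.41574368 0.00369202 0.34982146] [4.26338694e-04 9.87239154e-01 1.59242372e-01 7.33135393e-04] [-2.78278324e-01 -2.68275905e-01  1.84044122e+00 -1.49958092e-04
  1.56773780e+00  9.72671850e-01]
```

View pics/w1.png

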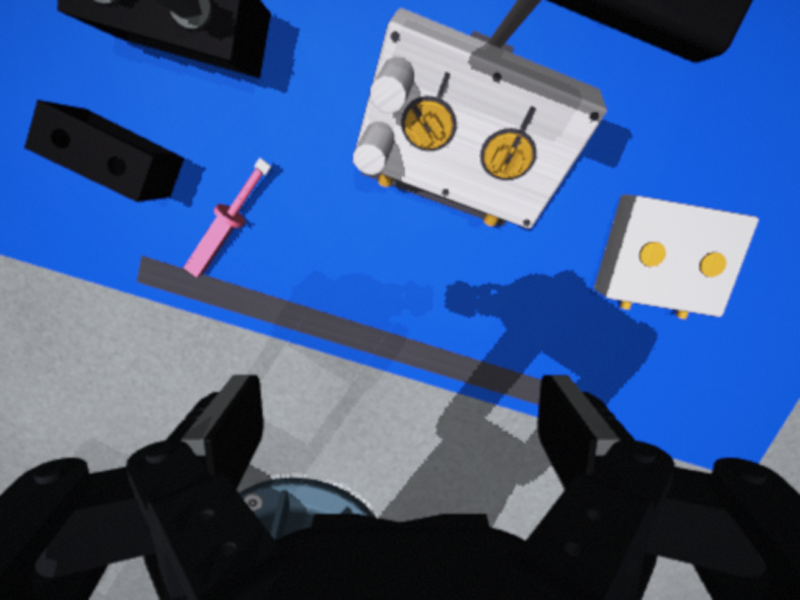

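```bash
python3 -c "
from h import *
print(togo([.52,.20,.32],pose([np.cos(.32),np.sin(.32),0],[0,0,-1])))"
```

```text
(array([ 158.7, -145.6,   29.4]), array([-0.005, -0.002,  0.007]))
```

The wrist view shows the target slug's dial at (429,123) beside the cans, with slug2 at (508,153). I'll take a square-on look at the lid before picking the tool.

```bash
python3 -c "
from h import *
print(togo([.44,.012,.252],pose([0,1,0],[.5,0,-.866])))"
```

```text
(array([22.4,  7. , 96.4]), array([-0.456,  0.32 , -1.215]))
```

Call:
play_rows(
  xyz=[
    [3,1,10],
    [6,2,20],
    [9,3,35],
    [11,4,50],
    [14,5,65],
    [17,6,80],
    [20,7,90],
    [22,7,96],
    [22,7,96],
    [22,7,96],
  ],
  rot=[
    [-0.057,0.04,-0.152],
    [-0.114,0.08,-0.304],
    [-0.171,0.12,-0.456],
    [-0.228,0.16,-0.608],
    [-0.285,0.2,-0.76],
    [-0.342,0.24,-0.911],
    [-0.4,0.28,-1.063],
    [-0.456,0.32,-1.215],
    [-0.456,0.32,-1.215],
    [-0.456,0.32,-1.215],
  ],
  grip=[1,1,1,1,1,1,1,1,1,1],
)

```text
time_s: 2.7
eef_pos: [0.4385, 0.0016, 0.2541]
eef_rot: [0.185, 0.687, 0.68, 0.18]
wrist_force: [0.3, -0.6, -0.1]
opening: 1.002
grasp_force: 0.0
```

```bash
python3 -c "
from h import *
wrist('w2')"
```

```text
2.7 [0.43853921 0.00158436 0.25414771] [0.18500253 0.6866964  0.67957163 0.18001254] [-0.40455049 -0.54693057  2.29236493  0.23803787  0.92015728 -0.49273626]
```

View pics/w2.png

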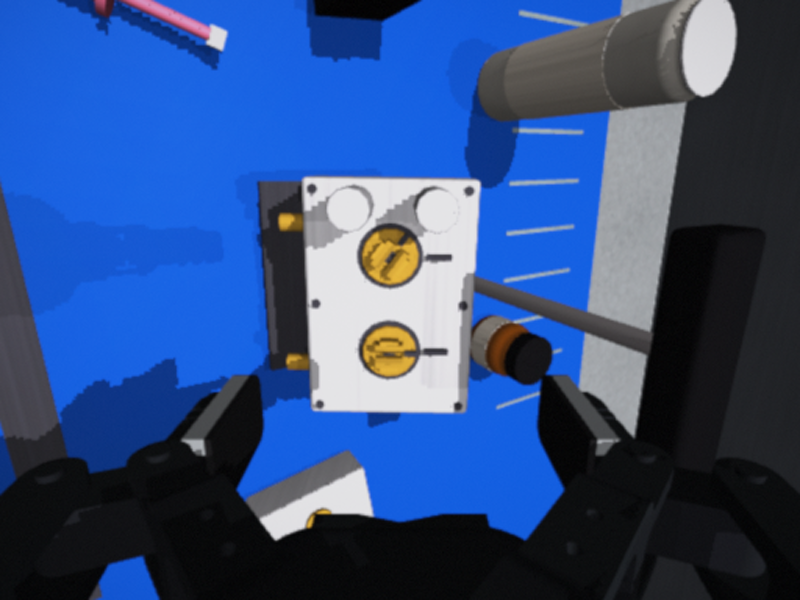

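The view shows the target dial at (390,256), with its slot and dark pointer rotated up-right at about 45°. Its index mark is at (440,257). Slug2 at (389,350) is on its mark.

Run:
```python
from h import *
c=dict(np.load('w2.npz'));E=c['E'];P=pts(c,E);col=c['color'].astype(int);hsv=cv2.cvtColor(c['color'],cv2.COLOR_RGB2HSV)
s=512/800
roi=np.zeros(col.shape[:2],bool);roi[int(170*s):int(415*s),int(300*s):int(482*s)]=1
m=roi&(col.min(-1)>150)&(hsv[...,1]<40)
m[:int(235*s)]&=False
q=P[m];q=q[q[:,2]>0];A=np.c_[q[:,:2],np.ones(len(q))]
for _ in range(6):
    k=np.linalg.lstsq(A,q[:,2],rcond=None)[0];e=abs(q[:,2]-A@k);q=q[e<2*np.median(e)+.0005];A=np.c_[q[:,:2],np.ones(len(q))]
n=np.r_[-k[:2],1];n/=np.linalg.norm(n);print('n',n,'lean',np.degrees(np.arccos(n[2])),'yaw',np.degrees(np.arctan2(-n[1],-n[0])),np.median(e))
p0=q.mean(0)
print('z of plane at',p0)
# lid outline
lid=(roi&((hsv[...,1]<70)|(hsv[...,0]<40))&~((hsv[...,0]>100)&(hsv[...,1]>120))).astype(np.uint8)
# screws: corner dark dots
g=c['color'].min(-1)
for uv in [(312,188),(469,191),(319,405),(458,406),(440,257),(433,351)]:
    u,v=int(uv[0]*s),int(uv[1]*s);w=10 if uv[0] in(440,433) else 5;sub=(g[v-4:v+5,u-w:u+w+1]<90)
    yy,xx=np.nonzero(sub);U=u-w+xx.mean();V=v-4+yy.mean();X=onplane(c,E,(U,V),p0,n);print('dot',uv,len(xx),X)
# dials
for uv in [(390,256),(389,350)]:
    u,v=int(uv[0]*s),int(uv[1]*s);b=((hsv[...,0]>10)&(hsv[...,0]<32)&(hsv[...,1]>100)).astype(np.uint8);b[:v-24]=0;b[v+25:]=0;b[:,:u-24]=0;b[:,u+25:]=0
    cn=max(cv2.findContours(b,0,1)[0],key=cv2.contourArea);el=cv2.fitEllipse(cn);h=np.median(((P[b>0]-p0)@n)[P[b>0][:,2]>0]);X=onplane(c,E,el[0],p0+n*.002,n)
    print('dial',el,X,'h',h,np.percentile((P[b>0]-p0)@n,[5,25,75,95]))
big=cv2.resize(c['color'][135:252,215:310],None,fx=6,fy=6,interpolation=cv2.INTER_CUBIC)
cv2.imwrite('pics/w2c.png',big[:600,:,::-1])
```

```text
n [-0.49749585  0.0116827   0.86738769] lean 29.843523765663548 yaw -1.3452297596650644 0.0005075600978527162
z of plane at [ 0.51668643 -0.03543024  0.1058338 ]
dot (312, 188) 18 [0.47678497 0.05695396 0.08170376]
dot (469, 191) 14 [0.55998628 0.05490745 0.12945197]
dot (319, 405) 20 [ 0.47202802 -0.0913417   0.08097274]
dot (458, 406) 20 [ 0.55707995 -0.09208345  0.12976482]
dot (440, 257) 46 [0.54431323 0.01406454 0.1210127 ]
dot (433, 351) 67 [ 0.54063876 -0.05026029  0.11977156]
dial ((248.87071228027344, 164.0362548828125), (34.25727081298828, 36.50920486450195), 125.89132690429688) [0.51616656 0.01472925 0.10716581] h 0.004321708185390599 [0.00200429 0.00352905 0.01073631 0.01253652]
dial ((248.03050231933594, 224.17030334472656), (32.317222595214844, 32.77545928955078), 50.79636001586914) [ 0.51423637 -0.04883292  0.10691485] h 0.004443063329090193 [0.00193602 0.00370847 0.01047035 0.01252983]
```

View pics/w2c.png

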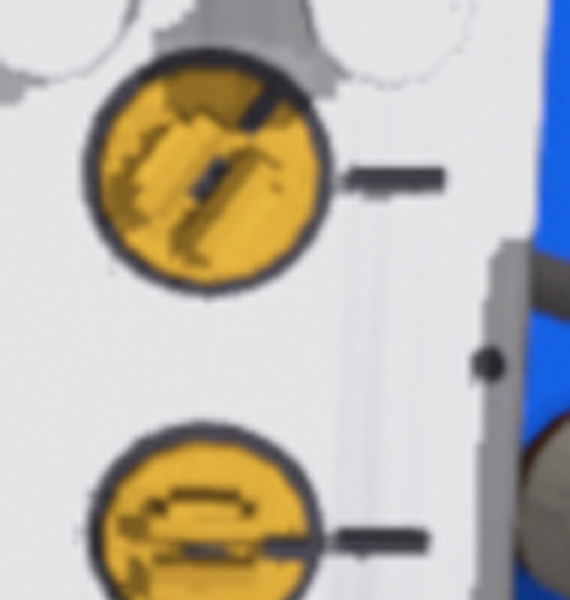

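The crop shows the dial ring's centre at about (208,171), the pointer at (262,107) and the index rib at (393,178). The slug is therefore about +0.9 rad off its mark.

```bash
cat >> h.py <<'E'
yaw=np.radians(-1.4);cy,sy=np.cos(yaw),np.sin(yaw)
N=np.array([-.5*cy,-.5*sy,.8660]);U=np.array([.866*cy,.866*sy,.5]);V=np.array([-sy,cy,0]);LC=np.array([.5165,-.0179,.1055])
def lidc(c,E,uv,h):
    X=onplane(c,E,uv,LC+N*h,N)-LC;return np.round(1000*np.array([X@U,X@V]),1)
E
python3 - <<'E'
from h import *
c=dict(np.load('w2.npz'));E=c['E'];P=pts(c,E);g=c['color'].max(-1)
hsv=cv2.cvtColor(c['color'],cv2.COLOR_RGB2HSV)
for (u0,v0) in [(249,163),(248,224)]:
    yy,xx=np.indices(g.shape);r=np.hypot(xx-u0,yy-v0)
    # ring+brass filled
    m=((r<24)&((g<95)|((hsv[...,0]>10)&(hsv[...,0]<32)&(hsv[...,1]>90)))).astype(np.uint8)
    m[(abs(yy-v0)<5)&(xx>u0+19)]=0
    m=cv2.morphologyEx(m,cv2.MORPH_OPEN,np.ones((3,3)))
    cn=cv2.convexHull(max(cv2.findContours(m,0,1)[0],key=cv2.contourArea));el=cv2.fitEllipse(cn)
    print('ring',el,[lidc(c,E,el[0],h) for h in(0,.002,.004)])
    p=(r>9)&(r<17)&(g<80); n_,l,st,ce=cv2.connectedComponentsWithStats(p.astype(np.uint8));
    for i in range(1,n_):
        if st[i,4]>5: print('pt',ce[i],st[i,4],lidc(c,E,ce[i],.004))
D=(P-LC)@N;L=(P-LC)@U;W=(P-LC)@V
for v in(14.1e-3+.018,-.0499+.018):
    r=np.hypot(L,W-v)*1000
    for a,b in((0,4),(4,7),(7,9),(9,11),(11,13),(13,15),(15,17),(17,19),(19,21)):
        k=(r>a)&(r<b);print(a,np.round(1000*np.percentile(D[k],[10,50,90]),1),end=' ')
    print()
E
```

```text
ring ((249.17886352539062, 162.72653198242188), (39.36030197143555, 40.459144592285156), 24.517677307128906) [array([ 0.1, 33.5]), array([ 0.1, 33.9]), array([ 0.2, 34.3])]
pt [257.75       152.91666667] 24 [ 8.4 44. ]
ring ((248.36219787597656, 223.37286376953125), (34.84458923339844, 37.399627685546875), 84.10952758789062) [array([ -0.3, -30.9]), array([ -0.3, -30.1]), array([ -0.2, -29.3])]
pt [262.  225.5] 10 [ 13.9 -31.4]
0 [ 10.6 233.6 239.1] 4 [223.4 232.9 240.3] 7 [222.3 233.  245.3] 9 [ 12.5 234.  245.4] 11 [  5.2 235.4 245. ] 13 [  4.1 234.8 244.2] 15 [  4.1 234.2 242.3] 17 [  2.  234.1 244.7] 19 [  1.1 233.5 244.5] 
0 [ 4.8  7.7 11.6] 4 [ 4.6 11.1 12.6] 7 [ 5.9 11.7 12.6] 9 [ 4.  11.3 12.6] 11 [ 3.4  4.4 10.7] 13 [3.3 4.1 5. ] 15 [3.2 4.  5.2] 17 [0.5 1.8 4.2] 19 [-0.1  0.9  1.8]
```

```bash
python3 -c "
from h import *
print(togo([.52,.20,.32],pose([0,1,0],[0,0,-1])))"
```

```text
(array([198.8, 101.9, -18.2]), array([ 0.522,  0.007, -0.009]))
```

Call:
play_rows(
  xyz=[
    [20,0,-30],
    [50,0,-40],
    [80,10,-40],
    [110,30,-40],
    [140,50,-40],
    [170,75,-35],
    [199,102,-25],
    [199,102,-18],
    [199,102,-18],
    [199,102,-18],
  ],
  rot=[
    [0.07,0,0],
    [0.15,0,0],
    [0.22,0,0],
    [0.3,0,0],
    [0.37,0,0],
    [0.45,0,0],
    [0.522,0.007,-0.009],
    [0.522,0.007,-0.009],
    [0.522,0.007,-0.009],
    [0.522,0.007,-0.009],
  ],
  grip=[1,1,1,1,1,1,1,1,1,1],
)

```text
time_s: 4.0
eef_pos: [0.5185, 0.2003, 0.3194]
eef_rot: [0.001, 0.706, 0.708, -0.0]
wrist_force: [0.5, -0.8, -0.6]
opening: 1.0
grasp_force: 0.0
```

```bash
python3 -c "
from h import *
wrist('w3')"
```

```text
4.0 [0.51854781 0.2002689  0.31939456] [ 7.93002264e-04  7.06431467e-01  7.07780998e-01 -1.12845507e-04] [ 1.55807302e-01  8.72585288e-02  1.57203666e+00 -1.41974079e-03
  1.48154476e+00  1.54024789e-01]
```

View pics/w3.png

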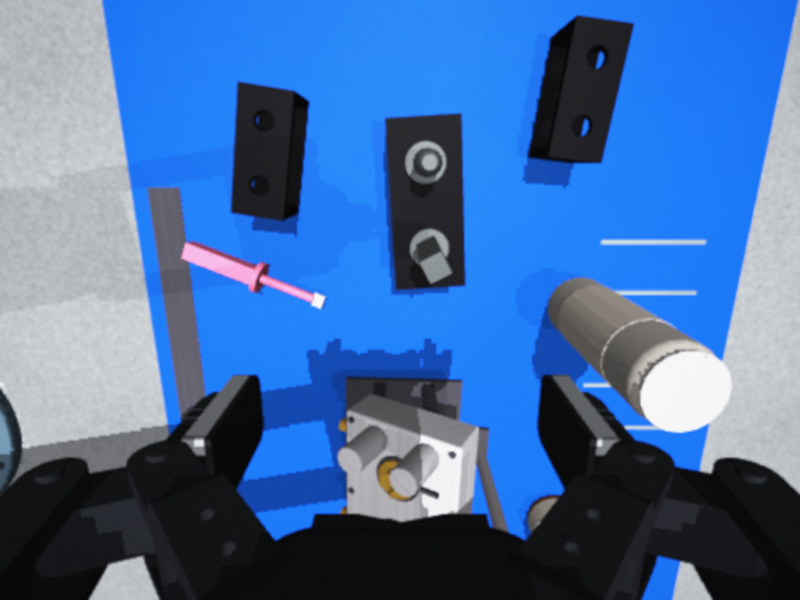

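The view shows the stand at (425,200). The pick's round handle is at (428,162) and the tuner's square handle top is at (437,264), over its collar at (430,245).

Run:
```python
from h import *
c=dict(np.load('w3.npz'));E=c['E'];P=pts(c,E);col=c['color']
s=.64
sub=(slice(140,186),slice(256,300))
z=P[...,2]
m=np.zeros(z.shape,np.uint8);m[sub]=(abs(z[sub]-.155)<.005)
r=cv2.minAreaRect(P[m>0][:,:2].astype(np.float32));print('top',m.sum(),r,np.median(z[m>0]))
# by colour: bright top face
g=col.min(-1)
print(np.array(g[150:184:2,256:296:2]))
m2=np.zeros(z.shape,np.uint8);m2[sub]=(z[sub]>.088)
q=np.argwhere(m2)[:,::-1]
# stand top outline
d=((abs(z-.08)<.008)).astype(np.uint8);d[:70]=0;d[190:]=0;d[:,:240]=0;d[:,305:]=0
cn=max(cv2.findContours(d,0,1)[0],key=cv2.contourArea);rr=cv2.minAreaRect(cn);W=np.array([onz(c,E,p,.08)[:2] for p in cv2.boxPoints(rr)]);print('stand',W,W.mean(0))
cv2.imwrite('pics/w3c.png',cv2.resize(col[140:190,245:310],None,fx=10,fy=10,interpolation=cv2.INTER_CUBIC)[:,:,::-1])
```

```text
top 268 ((0.541031002998352, 0.20818829536437988), (0.01577322743833065, 0.015726441517472267), 27.603801727294922) 0.15561584607099338
[[ 32  32  32  32  38 113 144 145 146 155 145 154 163 157  83  38  36  37
   35  35]
 [ 32  33  31  33 104 143 145 141 124  87  56  85 159 161 145  55  35  35
   35  35]
 [ 32  32  31  49 136 143 130  82  53  49  49  53 138 163 162 108  37  36
   33  35]
 [ 30  30  32  83 142 110  56  49  48  50  49  49  85 160 163 129  38  34
   34  34]
 [ 31  31  30  94 144  97  48  47  49  49  50  48  52 138 163 136  41  33
   35  34]
 [ 30  30  31 104 128  70  49  49  49  48  49  50  51  93 160 137  41  34
   34  33]
 [ 31  31  30  70 103  75  50  49  48  49  53  85 128 133 139 107  36  35
   34  35]
 [ 32  32  32  36  84  76  52  49  50  83 128 143 145 143 107  60  34  35
   35  34]
 [ 36  34  37  35  46  88  64  81 125 142 145 145 143 142 131  48  33  34
   34  34]
 [ 36  35  36  35  26  50  89 140 145 145 143 142 143 142 140  87  34  33
   34  34]
 [ 34  35  35  33  25  21  41 126 144 144 143 143 143 142 140 128  47  34
   34  33]
 [ 34  35  35  26  20  21  20  78 139 141 141 142 141 141 140 139  86  35
   33  34]
 [ 37  35  35  26  20  21  21  29 122 142 142 140 140 141 139 138 116  37
   32  34]
 [ 35  35  34  26  22  21  21  20  71 140 140 141 140 139 126  87  41  33
   33  33]
 [ 34  32  34  29  23  21  21  19  28 122 141 139 128  86  41  34  33  33
   33  33]
 [ 33  34  34  34  29  20  21  20  20  59 120  85  40  33  33  33  33  31
   32  31]
 [ 32  32  33  32  33  22  21  21  21  21  34  32  34  33  33  32  33  35
   35  35]]
stand [[0.50734279 0.30301063]
 [0.56273301 0.30635094]
 [0.57628913 0.17676813]
 [0.51504466 0.17268714]] [0.5403524  0.23970421]
```

View pics/w3c.png

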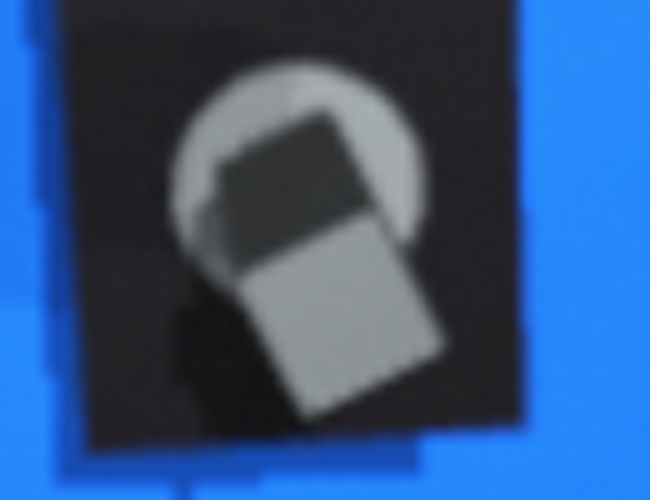

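```bash
python3 -c "
from h import *
c=dict(np.load('w3.npz'));print('collar',onz(c,c['E'],(274.5,158),.085))
a=np.radians(117.6);r=pose([np.cos(a),np.sin(a),0],[0,0,-1])
print(togo([.541,.2082,.20],r),togo([.541,.2082,.121],r))"
```

```text
collar [0.54182743 0.20887314 0.085     ]
(array([  8. ,  22.2, 119.8]), array([ 0.001,  0.001, -0.48 ])) (array([  8.1,  22.1, 198.8]), array([ 0.001,  0.001, -0.48 ]))
```

Call:
play_rows(
  xyz=[
    [4,10,40],
    [8,22,80],
    [8,22,100],
    [8,22,120],
    [8,22,140],
    [8,22,160],
    [8,22,180],
    [8,22,199],
    [8,22,199],
    [8,22,199],
  ],
  rot=[
    [0,0,-0.16],
    [0,0,-0.32],
    [0,0,-0.48],
    [0,0,-0.48],
    [0,0,-0.48],
    [0,0,-0.48],
    [0,0,-0.48],
    [0,0,-0.48],
    [0,0,-0.48],
    [0,0,-0.48],
  ],
  grip=[0.5,0.5,0.5,0.5,0.5,0.5,0.5,0.5,0.5,0.5],
)

```text
time_s: 5.3
eef_pos: [0.5418, 0.2086, 0.1209]
eef_rot: [0.001, 0.518, 0.856, 0.0]
wrist_force: [-0.2, -0.1, 0.3]
opening: 0.498
grasp_force: 0.0
```

Call:
play_rows(
  xyz=[
    [0,0,0],
    [0,0,0],
    [0,0,0],
    [0,0,0],
    [0,0,0],
    [0,0,0],
    [0,0,0],
    [0,0,0],
    [0,0,0],
    [0,0,0],
  ],
  rot=[
    [0,0,0],
    [0,0,0],
    [0,0,0],
    [0,0,0],
    [0,0,0],
    [0,0,0],
    [0,0,0],
    [0,0,0],
    [0,0,0],
    [0,0,0],
  ],
  grip=[0.15,0.1,0,0,0,0,0,0,0,0],
)

```text
time_s: 6.55
eef_pos: [0.542, 0.2087, 0.1211]
eef_rot: [0.001, 0.517, 0.856, 0.0]
wrist_force: [0.2, 0.3, 6.1]
opening: 0.181
grasp_force: 58.9
```

Call:
play_rows(
  xyz=[
    [0,0,-6],
    [0,0,-15],
    [0,0,-30],
    [0,0,-50],
    [0,0,-75],
    [0,0,-100],
    [0,0,-130],
    [0,0,-160],
    [0,0,-190],
    [0,0,-200],
  ],
  rot=[
    [0,0,0],
    [0,0,0],
    [0,0,0],
    [0,0,0],
    [0,0,0],
    [0,0,0],
    [0,0,0],
    [0,0,0],
    [0,0,0],
    [0,0,0],
  ],
  grip=[0,0,0,0,0,0,0,0,0,0],
)

```text
time_s: 7.8
eef_pos: [0.542, 0.2089, 0.3232]
eef_rot: [0.002, 0.517, 0.856, 0.001]
wrist_force: [0.2, -0.3, -0.8]
opening: 0.183
grasp_force: 58.4
```

Run:
```python
from h import *
from bench import vision,readout
c=wrist('w4');o=readout.get_obs();print(o['wrist_force'],o['torque'])
s=vision.camera('scene');np.savez('s4.npz',**s)
A=Rq(o['eef_rot']);tip=A.apply([0,0,.103])+o['eef_pos']
def proj(c,E,X):
    p=E[:3,:3].T@(X-E[:3,3]);K=c['camera_matrix'];return K[:2,:2]@(p[:2]/p[2])+K[:2,2]
a=proj(c,c['E'],tip);b=proj(s,s['extrinsics'],tip);print(a,b)
def crop(im,p,w,f):
    u,v=np.round(p).astype(int);return cv2.resize(im[v-w:v+w,u-w:u+w],(400,400),interpolation=cv2.INTER_CUBIC)
cv2.imwrite('pics/tip4.png',np.hstack([crop(c['color'],a,40,0),crop(s['color'],b,40,0)])[:,:,::-1])
```

```text
7.8 [0.54203478 0.20890588 0.32317383] [0.00212381 0.51747398 0.85569546 0.00120028] [ 1.64155809e-01  1.39470105e-01  1.50724167e+00 -9.42003863e-04
  1.49009307e+00 -3.18770604e-01]
[-0.72536438 -0.87376437  0.94921679] [-0.11409597 -0.06616903  0.01678537]
[255.11903719 196.71493764] [349.49907656 217.91348968]
```

View pics/tip4.png

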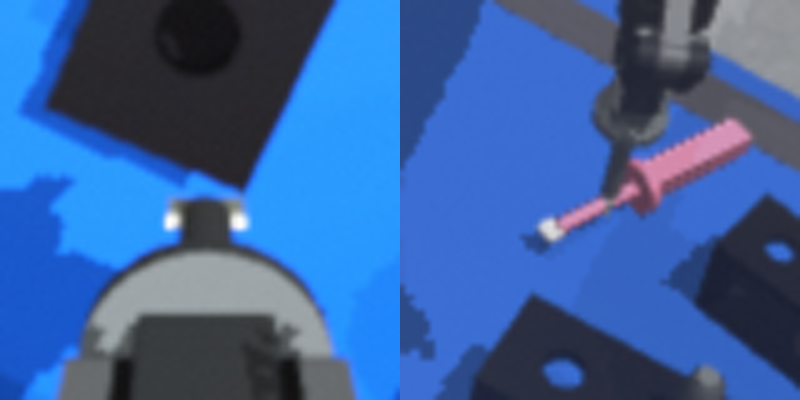

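The wrist crop shows the blade's ends at (172,220) and (240,220), so the blade lies along the tool's y axis and the tip sits where expected. The stand hole is at crop (197,35).

```bash
cat >> h.py <<'E'
S=LC+.0326*V+.005*N
def atslug(h,alpha,du=0,dv=0):
    "TCP pose with blade tip h (mm) above slot floor, tool x at azimuth alpha (rad)"
    return S+N*(.103+h/1000)+U*du/1000+V*dv/1000, pose(np.cos(alpha)*U+np.sin(alpha)*V,-N)
E
python3 -c "
from h import *
c=dict(np.load('w4.npz'));print('hole',onz(c,c['E'],(254.4,163.9),.08))
print(S,atslug(85,.92+np.pi/2)[0],togo(*atslug(85,.92+np.pi/2)))"
```

```text
hole [0.54216427 0.20799667 0.08      ]
[0.51479724 0.01475135 0.10983   ] [0.4208253  0.01704797 0.272638  ] (array([-113.6, -196.2,   48.6]), array([-0.397, -0.343, -0.403]))
```

Call:
play_rows(
  xyz=[
    [12,-25,0],
    [10,-60,0],
    [-15,-95,0],
    [-45,-125,0],
    [-75,-155,0],
    [-95,-177,10],
    [-114,-196,25],
    [-114,-196,40],
    [-114,-196,49],
    [-114,-196,49],
  ],
  rot=[
    [0,0,0],
    [-0.06,-0.05,-0.06],
    [-0.12,-0.1,-0.12],
    [-0.18,-0.15,-0.18],
    [-0.24,-0.21,-0.24],
    [-0.3,-0.26,-0.3],
    [-0.36,-0.31,-0.36],
    [-0.397,-0.343,-0.403],
    [-0.397,-0.343,-0.403],
    [-0.397,-0.343,-0.403],
  ],
  grip=[0,0,0,0,0,0,0,0,0,0],
)

```text
time_s: 9.15
eef_pos: [0.4202, 0.017, 0.2701]
eef_rot: [0.244, 0.321, 0.912, 0.079]
wrist_force: [0.8, -0.7, 0.4]
opening: 0.18
grasp_force: 58.6
```

Run:
```python
from h import *
c=wrist('w5')
a=.92+np.pi/2
for h in(85,40,20,0):print(h,togo(*atslug(h,a)))
```

```text
9.15 [0.42017924 0.01702394 0.27009389] [0.24386466 0.32053217 0.91186785 0.07928538] [-0.37181968 -0.62845443  2.3010107   0.20419119  0.98629109 -1.3375401 ]
85 (array([-0.7,  0.6, -1.4]), array([-0.002, -0.003, -0.   ]))
40 (array([-0.9,  0.7, 43.6]), array([-0.002, -0.003, -0.   ]))
20 (array([-0.9,  0.7, 63.6]), array([-0.002, -0.003, -0.   ]))
0 (array([-1. ,  0.8, 83.6]), array([-0.002, -0.003, -0.   ]))
```

View pics/w5.png

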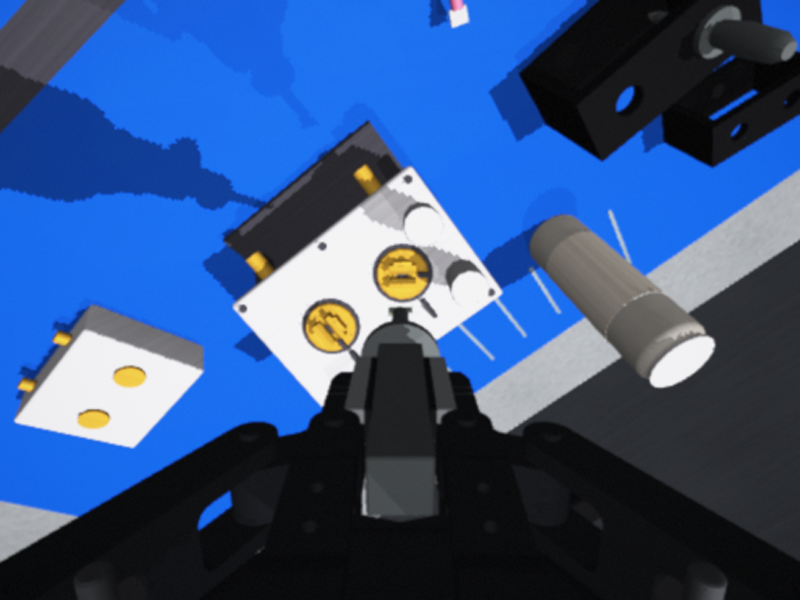

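The slot in the dial at (402,273) runs horizontally, parallel to the blade at (400,313). I'll refine the centre numerically from here.

Run:
```python
from h import *
c=dict(np.load('w5.npz'));E=c['E'];g=c['color'].max(-1).astype(int);hsv=cv2.cvtColor(c['color'],cv2.COLOR_RGB2HSV)
yy,xx=np.indices(g.shape)
for (u0,v0) in [(257.3,174.5),(211.5,208.6)]:
    r=np.hypot(xx-u0,yy-v0)
    b=((r<22)&(hsv[...,0]>10)&(hsv[...,0]<32)&(hsv[...,1]>90)).astype(np.uint8)
    b=cv2.morphologyEx(b,cv2.MORPH_OPEN,np.ones((2,2)))
    h=cv2.convexHull(max(cv2.findContours(b,0,1)[0],key=cv2.contourArea));el=cv2.fitEllipse(h);(mx,my),mr=cv2.minEnclosingCircle(h)
    print('brass',el,(mx,my,mr),lidc(c,E,el[0],.004),lidc(c,E,(mx,my),.004))
    # radial edge of ring: outward dark->white transitions
    pts_=[]
    for t in np.radians(np.arange(0,360,6)):
        rr=np.arange(14,24,.25);p=cv2.remap(g.astype(np.float32),(u0+rr*np.cos(t)).astype(np.float32)[None],(v0+rr*np.sin(t)).astype(np.float32)[None],1)[0]
        k=np.where((p[:-1]<150)&(p[1:]>=150)&(rr[1:]>16))[0]
        if len(k): pts_.append((u0+rr[k[0]]*np.cos(t),v0+rr[k[0]]*np.sin(t)))
    pts_=np.float32(pts_);e2=cv2.fitEllipseAMS(pts_);print('ring',len(pts_),e2,lidc(c,E,e2[0],.001))
# blade tip in image: expected
def proj(X):
    p=E[:3,:3].T@(X-E[:3,3]);K=c['camera_matrix'];return K[:2,:2]@(p[:2]/p[2])+K[:2,2]
He=c['hand_eye'];T=E@np.linalg.inv(He)
for x,y,z in [(0,0,.103),(0,.006,.103),(0,-.006,.103),(0,.006,.094)]: print((x,y,z),proj(T[:3,:3]@[x,y,z]+T[:3,3]))
print(g[188:212,244:269])
```

```text
brass ((258.26251220703125, 175.7566680908203), (33.001861572265625, 33.658329010009766), 86.80155181884766) (258.2037048339844, 175.90740966796875, 16.930625915527344) [ 1.2 33.5] [ 1.3 33.3]
ring 60 ((257.5364074707031, 174.11680603027344), (36.618228912353516, 38.2402229309082), 257.34423828125) [-0.1 33.5]
brass ((212.1732635498047, 209.85670471191406), (30.886075973510742, 32.827117919921875), 109.83381652832031) (212.125, 210.0625, 16.413341522216797) [  1.1 -30.3] [  1.3 -30.5]
ring 59 ((211.4237518310547, 208.1936492919922), (34.121795654296875, 36.62345886230469), 111.602783203125) [ -0.4 -30.7]
(0, 0, 0.103) [255.14857829 196.43435054]
(0, 0.006, 0.103) [262.70057444 196.43427842]
(0, -0.006, 0.103) [247.59680694 196.43442266]
(0, 0.006, 0.094) [262.95409015 199.87799432]
[[184 130 105 132 188 230 240 242 244 244 244 244 244 244 243 243 243 243
  242 242 241 234 218 179 131]
 [231 193 148 115 129 182 213 228 235 240 243 243 243 243 243 242 242 241
  239 234 226 186 135 110 130]
 [244 237 217 166 121 119 138 161 185 207 227 235 238 237 234 229 227 224
  214 189 162 126 112 1
[... 1513 characters left out ...]
35  35  34  35  33  34  34  36  48 112
  166 208 223 233 241 244 245]
 [235 221 175 137 105  80  56  38  35  35  37  38  39  37  39  40  41  49
   65  90 108 161 209 232 240]
 [171 110  64  51  43  41  44  48  52  53  54  57  57  58  71  73  71  69
   57  48  46  61  98 158 207]
 [ 64  44  44  47  51  59  63  67  73  74  74  75  75  77  98 109 112 111
  100  87  76  60  53  66  99]
 [ 42  50  60  66  73  75  76  76  77  78  77  77  77  77  80 101 112 123
  128 126 118 101  92  80  63]
 [ 60  70  75  76  75  77  77  77  78  76  77  77  78  77  78  81  83 104
  124 132 130 129 127 119  99]
 [ 75  77  78  76  78  76  78  76  75  77  77  77  77  77  76  77  78  86
  118 130 133 132 132 131 128]]
```

```bash
sed -i 's/^S=.*/S=LC+.0334*V+.0003*U+.005*N/' h.py
python3 - <<'E'
from h import *
a=.92+np.pi/2
for h in(12,4,1):print(h,togo(*atslug(h,a)))
E
```

```text
12 (array([-0.7,  1.5, 71.6]), array([-0.002, -0.003, -0.   ]))
4 (array([-0.7,  1.6, 79.6]), array([-0.002, -0.003, -0.   ]))
1 (array([-0.7,  1.6, 82.6]), array([-0.002, -0.003, -0.   ]))
```

Call:
play_rows(
  xyz=[
    [-0.7,1.2,15],
    [-0.7,1.2,30],
    [-0.7,1.2,45],
    [-0.7,1.2,55],
    [-0.7,1.2,63],
    [-0.7,1.2,68],
    [-0.7,1.2,71],
    [-0.7,1.2,73],
    [-0.7,1.2,75],
    [-0.7,1.2,76],
  ],
  rot=[
    [-0.002,-0.003,0],
    [-0.002,-0.003,0],
    [-0.002,-0.003,0],
    [-0.002,-0.003,0],
    [-0.002,-0.003,0],
    [-0.002,-0.003,0],
    [-0.002,-0.003,0],
    [-0.002,-0.003,0],
    [-0.002,-0.003,0],
    [-0.002,-0.003,0],
  ],
  grip=[0,0,0,0,0,0,0,0,0,0],
)

```text
time_s: 10.45
eef_pos: [0.4596, 0.0162, 0.2059]
eef_rot: [0.247, 0.32, 0.911, 0.08]
wrist_force: [0.5, 1.3, -0.8]
opening: 0.182
grasp_force: 58.6
```

```bash
cat > chk.py <<'E'
from h import *
from bench import readout
import sys
o=readout.get_obs();A=Rq(o['eef_rot']);X=o['eef_pos']-S
print('t',o['time_s'],'u,v,h mm',np.round([X@U*1e3,X@V*1e3,X@N*1e3-103],2),'F tool',np.round(A.inv().apply(o['wrist_force']),2),'M tool',np.round(A.inv().apply(o['torque']),3))
x=A.apply([1,0,0]);z=A.apply([0,0,1]);print('blade angle',np.arctan2(x@V,x@U)-np.pi/2,'tilt',np.round([z@U,z@V],4))
E
python3 chk.py
```

```text
t 10.45 u,v,h mm [-0.08 -0.67  7.82] F tool [0.79 1.08 0.93] M tool [ 0.198  0.253 -0.07 ]
blade angle 0.9199970797652091 tilt [ 0.0015 -0.0005]
```

Call:
play_rows(
  xyz=[
    [0,0,1],
    [0,0.2,2],
    [0,0.2,3],
    [0,0.2,4],
    [0,0.2,4.5],
    [0,0.2,5],
    [0,0.2,5.5],
    [0,0.2,6],
    [0,0.2,6],
    [0,0.2,6],
  ],
  rot=[
    [0,0,0],
    [0,0,0],
    [0,0,0],
    [0,0,0],
    [0,0,0],
    [0,0,0],
    [0,0,0],
    [0,0,0],
    [0,0,0],
    [0,0,0],
  ],
  grip=[0,0,0,0,0,0,0,0,0,0],
)

```text
time_s: 11.7
eef_pos: [0.4627, 0.0163, 0.2008]
eef_rot: [0.247, 0.32, 0.911, 0.08]
wrist_force: [-0.7, -0.5, -0.7]
opening: 0.174
grasp_force: 58.6
```

```bash
python3 chk.py
```

```text
t 11.7 u,v,h mm [ 0.03 -0.48  1.82] F tool [ 0.46 -0.96  0.32] M tool [ 0.139  0.248 -0.008]
blade angle 0.9201317656355545 tilt [ 0.0014 -0.0005]
```

Call:
play_rows(
  xyz=[
    [0,0,0.8],
    [0,0,0.8],
    [0,0,0.8],
    [0,0,0.8],
    [0,0,0.8],
    [0,0,0.8],
    [0,0,0.8],
    [0,0,0.8],
    [0,0,0.8],
    [0,0,0.8],
  ],
  rot=[
    [0,0,0],
    [0,0,0.06],
    [0,0,0.12],
    [0,0,0.18],
    [0,0,0.24],
    [0,0,0.3],
    [0,0,0.36],
    [0,0,0.4],
    [0,0,0.4],
    [0,0,0.4],
  ],
  grip=[0,0,0,0,0,0,0,0,0,0],
)

```text
time_s: 12.95
eef_pos: [0.463, 0.0165, 0.1999]
eef_rot: [0.226, 0.494, 0.83, 0.127]
wrist_force: [0.2, 0.8, -0.2]
opening: 0.18
grasp_force: 58.7
```

```bash
python3 chk.py
python3 - <<'E'
from h import *
c=wrist('w6');E=c['E'];g=c['color'].max(-1).astype(int);P=pts(c,E)
X=P-LC-.0334*V;u=X@U*1e3;v=X@V*1e3;h=X@N*1e3
K=c['camera_matrix']
# dark pixels on the dial annulus cast on h=5
yy,xx=np.indices(g.shape);D=np.stack([(xx-K[0,2])/K[0,0],(yy-K[1,2])/K[1,1],np.ones(g.shape)],-1)@E[:3,:3].T
t=((S-E[:3,3])@N)/(D@N);Q=E[:3,3]+D*t[...,None]-S;qu=Q@U*1e3;qv=Q@V*1e3;r=np.hypot(qu,qv);th=np.arctan2(qv,qu)
for lo in np.arange(-1.2,1.5,.1):
    k=(r>11)&(r<15.5)&(th>lo)&(th<=lo+.1);print(round(lo,1),k.sum(),np.sort(g[k])[:6],int(np.median(g[k])) if k.any() else '')
E
```

```text
t 12.95 u,v,h mm [-0.18 -0.34  0.94] F tool [0.62 0.43 0.28] M tool [ 0.203  0.376 -0.003]
blade angle 0.5208692880000667 tilt [ 0.001  -0.0002]
12.95 [0.46295174 0.01647448 0.19990527] [0.22601843 0.49422903 0.82975376 0.12712998] [-0.32079711 -0.37566014  2.3071372   0.22417778  0.71706605 -0.94944829]
-1.2 9 [130 130 131 131 131 131] 131
-1.1 9 [130 131 131 131 131 132] 131
-1.0 8 [131 131 132 132 132 132] 132
-0.9 8 [131 131 132 132 132 133] 132
-0.8 9 [132 132 132 133 133 133] 133
-0.7 9 [122 136 136 137 139 141] 139
-0.6 8 [111 138 139 142 143 143] 142
-0.5 9 [ 62  91 102 125 131 139] 131
-0.4 7 [ 58  69  73  82  92 111] 82
-0.3 10 [ 74  75 105 108 158 163] 160
-0.2 7 [231 234 238 239 239 240] 239
-0.1 9 [231 239 241 242 242 243] 242
0.0 10 [238 240 241 243 243 243] 243
0.1 9 [236 243 243 244 244 244] 244
0.2 8 [244 244 244 244 245 245] 244
0.3 10 [242 243 244 244 244 244] 244
0.4 9 [214 218 229 240 242 243] 242
0.5 10 [ 99 101 102 109 123 144] 133
0.6 9 [61 61 65 69 78 80] 78
0.7 9 [46 49 49 52 57 62] 57
0.8 9 [ 49  56  69  78  87 108] 87
0.9 9 [141 153 165 166 170 172] 170
1.0 9 [172 175 175 176 177 177] 177
1.1 10 [174 175 175 176 177 177] 177
1.2 10 [174 175 176 176 177 177] 177
1.3 9 [159 167 175 176 176 177] 176
1.4 9 [144 168 174 174 175 175] 175
```

Call:
play_rows(
  xyz=[
    [0,0,0],
    [0,0,0],
    [0,0,0],
    [0,0,0],
    [0,0,0],
    [0,0,0],
    [0,0,0],
    [0,0,0],
    [0,0,0],
    [0,0,0],
  ],
  rot=[
    [0,0,0.08],
    [0,0,0.16],
    [0,0,0.24],
    [0,0,0.32],
    [0,0,0.4],
    [0,0,0.48],
    [0,0,0.56],
    [0,0,0.62],
    [0,0,0.62],
    [0,0,0.62],
  ],
  grip=[0,0,0,0,0,0,0,0,0,0],
)

```text
time_s: 14.25
eef_pos: [0.463, 0.0163, 0.2]
eef_rot: [0.177, 0.724, 0.64, 0.19]
wrist_force: [0.0, 0.1, -1.7]
opening: 0.181
grasp_force: 58.5
```

```bash
cat > ptr.py <<'E'
from h import *
import sys
def ptr(c,hp=5.,lo=-.6,hi=1.2):
    E=c['E'];g=c['color'].max(-1).astype(float);K=c['camera_matrix']
    yy,xx=np.indices(g.shape);D=np.stack([(xx-K[0,2])/K[0,0],(yy-K[1,2])/K[1,1],np.ones(g.shape)],-1)@E[:3,:3].T
    def cen(Q0,rl,rh,lo,hi):
        t=((Q0-E[:3,3])@N)/(D@N);Q=E[:3,3]+D*t[...,None]-S;a=Q@U*1e3;b=Q@V*1e3;r=np.hypot(a,b);th=np.arctan2(b,a)
        k=(r>rl)&(r<rh)&(th>lo)&(th<hi);w=np.where(k&(g<110),110-g,0)
        return np.round([(w*a).sum()/w.sum(),(w*b).sum()/w.sum()],2),np.round(np.arctan2((w*b).sum(),(w*a).sum()),3),int((w>0).sum())
    print('pointer',cen(S+N*(hp-5)/1e3,10.5,15,lo,hi));print('index',cen(S-N*.001,24,38,-.3,.3),cen(S-N*.001,24,30,-.3,.3),cen(S-N*.001,31,38,-.3,.3))
if __name__=='__main__':
    c=wrist(sys.argv[1]) if len(sys.argv)<3 else dict(np.load(sys.argv[1]+'.npz'));ptr(c)
E
python3 chk.py; python3 ptr.py w6 x; python3 ptr.py w7; python3 ptr.py w2 x;python3 ptr.py w5 x
```

```text
t 14.25 u,v,h mm [-0.08 -0.53  0.97] F tool [-0.   -0.84  1.5 ] M tool [ 0.416 -0.1   -0.021]
blade angle -0.09852559001711114 tilt [ 0.0012 -0.0006]
pointer (array([10.02,  4.95]), np.float64(0.459), 37)
index (array([31.14,  0.26]), np.float64(0.008), 65) (array([27.07,  0.19]), np.float64(0.007), 29) (array([34.24,  0.3 ]), np.float64(0.009), 30)
14.25 [0.46302227 0.0162826  0.19998358] [0.17672442 0.72361775 0.63959289 0.18991249] [-0.32101861 -0.3756961   2.30705583  0.2238958   0.71687714 -0.33000397]
pointer (array([12.35,  1.46]), np.float64(0.118), 27)
index (array([31.11,  0.33]), np.float64(0.011), 76) (array([27.15,  0.29]), np.float64(0.011), 33) (array([34.52,  0.36]), np.float64(0.01), 38)
pointer (array([ 7.73, 10.26]), np.float64(0.925), 20)
index (array([30.88, -0.11]), np.float64(-0.003), 54) (array([26.88, -0.21]), np.float64(-0.008), 22) (array([34.25, -0.06]), np.float64(-0.002), 27)
pointer (array([ 7.43, 10.23]), np.float64(0.943), 14)
index (array([30.56, -0.32]), np.float64(-0.01), 24) (array([27.29, -0.35]), np.float64(-0.013), 12) (array([33.69, -0.3 ]), np.float64(-0.009), 10)
```

Call:
play_rows(
  xyz=[
    [0,0,0],
    [0,0,0],
    [0,0,0],
    [0,0,0],
    [0,0,0],
    [0,0,0],
    [0,0,0],
    [0,0,0],
    [0,0,0],
    [0,0,0],
  ],
  rot=[
    [0,0,0.03],
    [0,0,0.06],
    [0,0,0.09],
    [0,0,0.11],
    [0,0,0.11],
    [0,0,0.11],
    [0,0,0.11],
    [0,0,0.11],
    [0,0,0.11],
    [0,0,0.11],
  ],
  grip=[0,0,0,0,0,0,0,0,0,0],
)

```text
time_s: 15.55
eef_pos: [0.4631, 0.0163, 0.2]
eef_rot: [0.166, 0.758, 0.598, 0.2]
wrist_force: [-0.5, -0.8, -2.2]
opening: 0.178
grasp_force: 58.4
```

```bash
python3 chk.py; python3 ptr.py w8
python3 - <<'E'
from h import *
c=dict(np.load('w8.npz'));cv2.imwrite('pics/w8c.png',cv2.resize(c['color'][150:225,235:335],(800,600),interpolation=cv2.INTER_CUBIC)[:,:,::-1])
E
```

```text
t 15.55 u,v,h mm [-0.02 -0.48  1.  ] F tool [-1.13 -1.3   1.64] M tool [ 0.492 -0.343 -0.042]
blade angle -0.20987503969413313 tilt [ 0.0013 -0.0005]
15.55 [0.46306322 0.01634034 0.20003931] [0.16587398 0.75806777 0.59833729 0.19952837] [-0.3209267  -0.37572325  2.30698631  0.22403455  0.7168998  -0.21866288]
pointer (array([12.38, -0.  ]), np.float64(-0.0), 28)
index (array([31.1,  0.3]), np.float64(0.01), 74) (array([27.21,  0.34]), np.float64(0.013), 32) (array([34.42,  0.29]), np.float64(0.008), 38)
```

View pics/w8c.png

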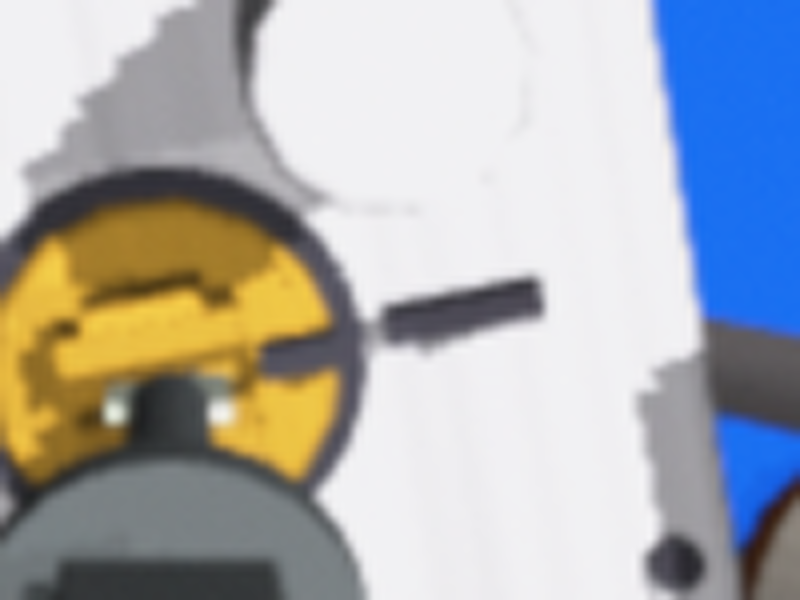

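The crop shows the pointer at (305,352) close in line with the index rib at (462,310). I'll centre the blade in its play, draw it straight out, then check both dials numerically from a symmetric viewpoint.

Call:
play_rows(
  xyz=[
    [0,0,0],
    [0,0,0],
    [0,0,0],
    [0,0,-3],
    [0,0,-7],
    [0,0,-13],
    [0,0,-20],
    [0,0,-30],
    [0,0,-40],
    [0,0,-50],
  ],
  rot=[
    [0,0,-0.06],
    [0,0,-0.12],
    [0,0,-0.12],
    [0,0,-0.12],
    [0,0,-0.12],
    [0,0,-0.12],
    [0,0,-0.12],
    [0,0,-0.12],
    [0,0,-0.12],
    [0,0,-0.12],
  ],
  grip=[0,0,0,0,0,0,0,0,0,0],
)

```text
time_s: 16.85
eef_pos: [0.4377, 0.0169, 0.2441]
eef_rot: [0.178, 0.721, 0.643, 0.189]
wrist_force: [0.3, 0.5, -0.9]
opening: 0.177
grasp_force: 58.6
```

```bash
python3 chk.py; python3 ptr.py w9; python3 -c "
from h import *
print(togo(*atslug(75,np.pi/2,0,-104)))"
```

```text
t 16.85 u,v,h mm [ 0.1  -0.49 51.86] F tool [ 0.52 -0.27  0.87] M tool [ 0.254 -0.049  0.033]
blade angle -0.0898524811311836 tilt [ 0.0019 -0.0007]
16.85 [0.43774296 0.01694868 0.24414933] [0.17780141 0.72077606 0.64265794 0.18936552] [-0.34890497 -0.53719589  2.30858316  0.2085176   0.87820733 -0.32756296]
pointer (array([12.95, -0.42]), np.float64(-0.032), 16)
index (array([30.9 ,  0.09]), np.float64(0.003), 42) (array([27.21,  0.13]), np.float64(0.005), 18) (array([34.19,  0.08]), np.float64(0.002), 21)
(array([-103.1,    8.4,  -22.1]), array([ 0.004,  0.001, -0.089]))
```

Call:
play_rows(
  xyz=[
    [0,0,-22],
    [-20,2,-22],
    [-40,3,-22],
    [-60,5,-22],
    [-80,7,-22],
    [-103,8,-22],
    [-103,8,-22],
    [-103,8,-22],
    [-103,8,-22],
    [-103,8,-22],
  ],
  rot=[
    [0,0,0],
    [0,0,-0.03],
    [0,0,-0.06],
    [0,0,-0.089],
    [0,0,-0.089],
    [0,0,-0.089],
    [0,0,-0.089],
    [0,0,-0.089],
    [0,0,-0.089],
    [0,0,-0.089],
  ],
  grip=[0,0,0,0,0,0,0,0,0,0],
)

```text
time_s: 18.15
eef_pos: [0.4234, -0.0853, 0.2618]
eef_rot: [0.186, 0.691, 0.675, 0.181]
wrist_force: [0.0, -0.4, -1.1]
opening: 0.182
grasp_force: 58.6
```

```bash
cat > cmp.py <<'E'
from h import *
import sys
n=sys.argv[1]; c=wrist(n) if len(sys.argv)<3 else dict(np.load(n+'.npz'))
E=c['E'];g=c['color'].max(-1).astype(float);K=c['camera_matrix']
cv2.imwrite(f'pics/{n}c.png',cv2.resize(c['color'][100:250,180:380],(800,600),interpolation=cv2.INTER_CUBIC)[:,:,::-1])
H=.009
# rectified lid view at h=4mm, 0.25 mm/px, u right, v up (orthographic on plane)
us=np.arange(-25,45,.25);vs=np.arange(60,-60,-.25);uu,vv=np.meshgrid(us,vs)
X=LC+N*.004+uu[...,None]/1e3*U+vv[...,None]/1e3*V;p=(X-E[:3,3])@E[:3,:3]
mx=(K[0,0]*p[...,0]/p[...,2]+K[0,2]).astype(np.float32);my=(K[1,1]*p[...,1]/p[...,2]+K[1,2]).astype(np.float32)
G=cv2.remap(g.astype(np.float32),mx,my,cv2.INTER_CUBIC)
for v0 in(33.4,-30.6):
    b=vv-v0
    # ring: radial outer edge fit
    ps=[]
    for t in np.radians(np.r_[25:335:5]):
        r=np.arange(15,24,.1);q=cv2.remap(G,((r*np.cos(t)+25)/.25).astype(np.float32)[None],((60-(v0+r*np.sin(t)))/.25).astype(np.float32)[None],1)[0]
        k=np.where((q[:-1]<150)&(q[1:]>=150)&(r[1:]>17))[0]
        if len(k):ps.append((r[k[0]]*np.cos(t),r[k[0]]*np.sin(t)))
    e=cv2.fitEllipse(np.float32(ps));print('ring',np.round(e[0],2),np.round(e[1],1),len(ps))
    def line(lo,hi,w):
        m=(uu>lo)&(uu<hi)&(abs(b)<w)&(G<110);W=np.where(m,110-G,0)
        return [round(float((W[:,i]*b[:,i]).sum()/W[:,i].sum()),2) for i in range(len(us)) if W[:,i].sum()>0][::4]
    print('pointer',line(10,16,4));print('index',line(24,38,4))
E
python3 cmp.py v1
```

```text
18.15 [ 0.42339736 -0.08529771  0.26176139] [0.18570034 0.69109528 0.67456538 0.18128497] [-0.71657434 -0.57004126  2.29007119  0.38123807  1.03541048 -0.82416966]
ring [ 0.24 -0.6 ] [40.3 41.2] 62
pointer [-1.42, -0.58, -0.63, -0.65, -0.68]
index [-1.41, -1.34, -1.25, -1.28, -1.26, -1.3, -1.26, -1.24, -1.23, -1.23, -1.23, -1.24, -1.09, -0.98]
ring [-0.02 -0.22] [40.3 40.3] 62
pointer [-0.7, -0.74, -0.72, -0.84, -0.73, -0.67]
index [-0.38, -0.35, -0.37, -0.36, -0.38, -0.37, -0.38, -0.39, -0.43, -0.57, -0.65, -0.57, -0.45, -0.41]
```

Call:
play_rows(
  xyz=[
    [10,0,0],
    [20,0,0],
    [32,0,0],
    [32,0,0],
    [32,0,0],
    [32,0,0],
    [32,0,0],
    [32,0,0],
    [32,0,0],
    [32,0,0],
  ],
  rot=[
    [0,0,0],
    [0,0,0],
    [0,0,0],
    [0,0,0],
    [0,0,0],
    [0,0,0],
    [0,0,0],
    [0,0,0],
    [0,0,0],
    [0,0,0],
  ],
  grip=[0,0,0,0,0,0,0,0,0,0],
)

```text
time_s: 19.45
eef_pos: [0.4242, -0.0541, 0.2618]
eef_rot: [0.186, 0.692, 0.674, 0.181]
wrist_force: [-0.1, -0.2, -0.1]
opening: 0.178
grasp_force: 58.6
```

```bash
python3 cmp.py v2
```

```text
19.45 [ 0.42417092 -0.05406305  0.2617722 ] [0.18580253 0.69156882 0.67408685 0.18115438] [-0.61816627 -0.59514912  2.30296748  0.33648887  1.01216166 -0.71083779]
ring [ 0.29 -0.21] [40.2 41.3] 62
pointer [-1.15, -0.69, -0.56, -0.62, -0.7, -0.72]
index [-0.79, -0.7, -0.73, -0.72, -0.72, -0.73, -0.74, -0.73, -0.7, -0.74, -0.74, -0.72, -0.68, -0.58]
ring [0.03 0.1 ] [40.3 40.4] 62
pointer [-0.95, -0.7, -0.8, -0.94, -0.89, -0.81]
index [-0.2, -0.26, -0.31, -0.37, -0.38, -0.36, -0.32, -0.29, -0.28, -0.26, -0.27, -0.26, -0.18, -0.19]
```

Call:
play_rows(
  xyz=[
    [-15,0,0],
    [-30,0,0],
    [-45,0,0],
    [-64,0,0],
    [-64,0,0],
    [-64,0,0],
    [-64,0,0],
    [-64,0,0],
    [-64,0,0],
    [-64,0,0],
  ],
  rot=[
    [0,0,0],
    [0,0,0],
    [0,0,0],
    [0,0,0],
    [0,0,0],
    [0,0,0],
    [0,0,0],
    [0,0,0],
    [0,0,0],
    [0,0,0],
  ],
  grip=[0,0,0,0,0,0,0,0,0,0],
)

```text
time_s: 20.75
eef_pos: [0.4226, -0.1178, 0.2618]
eef_rot: [0.186, 0.691, 0.674, 0.181]
wrist_force: [0.5, 0.3, -0.1]
opening: 0.175
grasp_force: 58.6
```

```bash
python3 cmp.py v3; python3 -c "
from h import *
print(togo([.542,.2087,.32],Rq([.001,.517,.856,0])),togo(*atslug(115,np.pi/2,0,-20)))"
```

```text
20.75 [ 0.42256076 -0.11780892  0.26179465] [0.18581878 0.69140203 0.67424586 0.1811826 ] [-0.80708544 -0.53272165  2.27001083  0.41838549  1.05390922 -0.92619663]
ring [ 0.31 -0.99] [40.6 41.4] 62
pointer [-1.42, -0.85, -0.8, -0.84, -0.85, -0.87]
index [-1.78, -1.73, -1.73, -1.7, -1.69, -1.67, -1.69, -1.66, -1.65, -1.65, -1.64, -1.59, -1.58, -1.4]
ring [ 0.06 -0.57] [40.3 40.3] 62
pointer [-0.62, -0.61, -0.62, -0.67, -0.73, -0.61]
index [-0.73, -0.78, -0.75, -0.74, -0.75, -0.79, -0.77, -0.78, -0.74, -0.73, -0.71, -0.56, -0.55, -0.55]
(array([329.5, 125.3,   5.3]), array([ 0.512,  0.132, -0.498])) (array([115.7,   1.3, -42. ]), array([ 0.001,  0.   , -0.001]))
```

Compared from matching viewpoints, the target's pointer and slug2's zero differ by about 0.004 rad, so the slug is set. Now I'll return the tool.

Call:
play_rows(
  xyz=[
    [10,0,-25],
    [35,0,-50],
    [65,0,-60],
    [95,0,-60],
    [125,0,-60],
    [155,0,-60],
    [185,0,-60],
    [210,0,-60],
    [230,0,-60],
    [230,0,-60],
  ],
  rot=[
    [0,0,0],
    [0,0,0],
    [0,0,0],
    [0,0,0],
    [0,0,0],
    [0,0,0],
    [0,0,0],
    [0,0,0],
    [0,0,0],
    [0,0,0],
  ],
  grip=[0,0,0,0,0,0,0,0,0,0],
)

```text
time_s: 22.05
eef_pos: [0.398, 0.114, 0.3135]
eef_rot: [0.185, 0.69, 0.675, 0.181]
wrist_force: [0.2, -0.0, -0.2]
opening: 0.178
grasp_force: 58.6
```

```bash
python3 -c "
from h import *
a=np.radians(117.6);print(togo([.542,.2087,.29],pose([np.cos(a),np.sin(a),0],[0,0,-1])))"
```

```text
(array([ 97.8, 111.1,  91.4]), array([ 0.513,  0.132, -0.492]))
```

Call:
play_rows(
  xyz=[
    [15,10,5],
    [30,25,15],
    [45,40,30],
    [60,60,45],
    [80,85,65],
    [98,111,91],
    [98,111,91],
    [98,111,91],
    [98,111,91],
    [98,111,91],
  ],
  rot=[
    [0.08,0.02,-0.08],
    [0.17,0.04,-0.16],
    [0.26,0.07,-0.25],
    [0.34,0.09,-0.33],
    [0.43,0.11,-0.41],
    [0.513,0.132,-0.492],
    [0.513,0.132,-0.492],
    [0.513,0.132,-0.492],
    [0.513,0.132,-0.492],
    [0.513,0.132,-0.492],
  ],
  grip=[0,0,0,0,0,0,0,0,0,0],
)

```text
time_s: 23.3
eef_pos: [0.5421, 0.2068, 0.2926]
eef_rot: [0.002, 0.52, 0.854, 0.001]
wrist_force: [0.6, 0.2, -0.0]
opening: 0.18
grasp_force: 58.8
```

Run:
```python
from h import *
c=wrist('w10');E=c['E'];g=c['color'].max(-1).astype(int)
def proj(X):
    p=E[:3,:3].T@(X-E[:3,3]);K=c['camera_matrix'];return K[:2,:2]@(p[:2]/p[2])+K[:2,2]
p=proj(np.array([.542,.208,.08]));print('hole px',p)
K=c['camera_matrix'];b=c['color'][...,2].astype(int)
u,v=np.round(p).astype(int);print(b[v-14:v+15:2,u-16:u+17:2])
a=np.radians(117.6);r=pose([np.cos(a),np.sin(a),0],[0,0,-1])
for z in(.29,.2,.125,.121):print(z,togo([.542,.2085,z],r))
```

```text
23.3 [0.54205345 0.20675629 0.29255248] [0.00156809 0.51967832 0.8543595  0.00135433] [ 1.59910232e-01  1.56837013e-01  1.54856393e+00  2.51027155e-05
  1.43204782e+00 -3.17938119e-01]
hole px [255.14535929 167.48059034]
[[44 44 44 44 45 46 44 44 44 43 44 44 46 49 48 50 47]
 [44 43 43 43 49 50 49 47 48 48 50 49 48 49 49 49 48]
 [44 44 44 45 45 48 48 46 44 47 49 48 49 49 49 48 49]
 [44 42 47 48 49 45 31 24 25 25 35 46 48 49 48 49 47]
 [42 44 47 48 43 30 23 23 22 23 22 28 47 48 48 48 48]
 [45 47 46 47 33 23 24 22 23 24 23 23 32 48 50 48 49]
 [47 47 48 45 32 24 23 22 23 23 23 24 26 45 48 49 49]
 [48 48 48 42 37 39 24 22 22 22 22 22 24 44 49 47 48]
 [48 48 47 43 29 36 26 22 24 22 24 21 22 44 48 47 49]
 [47 47 45 47 31 31 30 24 23 22 23 20 30 47 46 46 46]
 [47 47 47 46 45 26 17 20 22 22 18 26 43 47 46 45 46]
 [46 47 46 47 46 44 32 23 21 25 33 44 45 47 46 45 46]
 [46 45 47 46 45 46 47 45 43 44 46 46 46 46 46 47 47]
 [47 46 47 47 45 46 46 47 46 47 47 46 46 45 45 46 46]
 [45 46 46 45 46 45 46 47 46 46 46 46 47 47 46 47 46]]
0.29 (array([1.5, 0.6, 2.4]), array([ 0.004,  0.001, -0.004]))
0.2 (array([ 1.6,  0.3, 92.4]), array([ 0.004,  0.001, -0.004]))
0.125 (array([  1.7,   0. , 167.4]), array([ 0.004,  0.001, -0.004]))
0.121 (array([  1.7,   0. , 171.4]), array([ 0.004,  0.001, -0.004]))
```

Call:
play_rows(
  xyz=[
    [1.6,0.5,20],
    [1.6,0.4,45],
    [1.6,0.3,70],
    [1.6,0.3,92],
    [1.6,0.2,110],
    [1.6,0.2,128],
    [1.7,0.1,143],
    [1.7,0,155],
    [1.7,0,163],
    [1.7,0,168],
  ],
  rot=[
    [0.004,0.001,-0.004],
    [0.004,0.001,-0.004],
    [0.004,0.001,-0.004],
    [0.004,0.001,-0.004],
    [0.004,0.001,-0.004],
    [0.004,0.001,-0.004],
    [0.004,0.001,-0.004],
    [0.004,0.001,-0.004],
    [0.004,0.001,-0.004],
    [0.004,0.001,-0.004],
  ],
  grip=[0,0,0,0,0,0,0,0,0,0],
)

```text
time_s: 24.6
eef_pos: [0.5419, 0.2086, 0.1223]
eef_rot: [-0.001, 0.518, 0.855, -0.001]
wrist_force: [0.8, 0.8, -0.1]
opening: 0.181
grasp_force: 58.8
```

Call:
play_rows(
  xyz=[
    [0,0,0],
    [0,0,0.5],
    [0,0,1],
    [0,0,1.5],
    [0,0,2],
    [0,0,2.5],
    [0,0,2.5],
    [0,0,2.5],
    [0,0,2.5],
    [0,0,2.5],
  ],
  rot=[
    [0,0,0],
    [0,0,0],
    [0,0,0],
    [0,0,0],
    [0,0,0],
    [0,0,0],
    [0,0,0],
    [0,0,0],
    [0,0,0],
    [0,0,0],
  ],
  grip=[0,0,0,0,0,0,0,0,0,0],
)

```text
time_s: 25.85
eef_pos: [0.5419, 0.2086, 0.1211]
eef_rot: [-0.001, 0.518, 0.856, -0.001]
wrist_force: [-2.4, -0.0, 7.0]
opening: 0.179
grasp_force: 59.8
```

Call:
play_rows(
  xyz=[
    [0,0,0],
    [0,0,0],
    [0,0,0],
    [0,0,0],
    [0,0,0],
    [0,0,0],
    [0,0,-5],
    [0,0,-15],
    [0,0,-30],
    [0,0,-50],
  ],
  rot=[
    [0,0,0],
    [0,0,0],
    [0,0,0],
    [0,0,0],
    [0,0,0],
    [0,0,0],
    [0,0,0],
    [0,0,0],
    [0,0,0],
    [0,0,0],
  ],
  grip=[0.25,0.35,0.45,0.5,0.5,0.5,0.5,0.5,0.5,0.5],
)

```text
time_s: 27.1
eef_pos: [0.542, 0.2087, 0.1714]
eef_rot: [-0.001, 0.518, 0.856, -0.001]
wrist_force: [1.0, 0.5, -0.9]
opening: 0.499
grasp_force: 0.0
```

Call:
play_rows(
  xyz=[
    [0,0,-20],
    [0,0,-40],
    [0,0,-70],
    [0,0,-100],
    [0,0,-130],
    [0,0,-150],
    [0,0,-150],
    [0,0,-150],
    [0,0,-150],
    [0,0,-150],
  ],
  rot=[
    [0,0,0],
    [0,0,0],
    [0,0,0],
    [0,0,0],
    [0,0,0],
    [0,0,0],
    [0,0,0],
    [0,0,0],
    [0,0,0],
    [0,0,0],
  ],
  grip=[0.5,0.5,0.5,0.5,0.5,0.5,0.5,0.5,0.5,0.5],
)

```text
time_s: 28.35
eef_pos: [0.5421, 0.2087, 0.3191]
eef_rot: [-0.002, 0.518, 0.855, -0.002]
wrist_force: [0.2, -0.2, 0.2]
opening: 0.498
grasp_force: 0.0
```

Run:
```python
from h import *
c=wrist('w11');P=pts(c,c['E']);x,y,z=P[...,0],P[...,1],P[...,2]
for z0 in(.155,.085):
    m=(abs(z-z0)<.004)&(np.hypot(x-.542,y-.2085)<.022);print(z0,m.sum(),cv2.minAreaRect(P[m][:,:2].astype(np.float32)),np.median(z[m]),np.percentile(z[m],[5,95]))
```

```text
28.35 [0.54205953 0.20870475 0.31911787] [-0.00177993  0.51780816  0.85549305 -0.00178311] [ 1.63513140e-01  1.48079981e-01  1.50557832e+00 -3.96286672e-04
  1.49295774e+00 -3.18673754e-01]
0.155 263 ((0.5419188737869263, 0.20868287980556488), (0.015965193510055542, 0.015263723209500313), 28.051250457763672) 0.1556007533866275 [0.15375661 0.15683044]
0.085 379 ((0.541522741317749, 0.21000328660011292), (0.04316885769367218, 0.0385349839925766), 27.038291931152344) 0.08483006174400798 [0.08105353 0.08693756]
```

The tool is back in its hole: upright, with its top at 155.6 mm as before and its collar on the plate.

```bash
python3 -c "
from bench import ctrl
print(ctrl.hand_in())"
```

```text
the job is handed in; nothing more can be done
None
```

The job is handed in at about 28 s: the slug's pointer is on its index mark (within about 0.01 rad by the camera), and the tuning tool is back in its hole, seated on its collar and released. The other slug still read on its mark.

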